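# Snap the spring clip onto the mill's crank spindle

### The arm

A 6-joint arm with a two-finger parallel gripper is mounted at the origin on a cart in front of the work surface, level with it; the furniture and walls round the work are solid. World frame = base frame: x ahead of the robot, y to its left, z up, the work surface at z = 0. Lengths are in mm, angles in degrees, forces in N, time in s.
With the tool pointing down it reaches from about 350 to 850 mm from the base axis. Payload 8.1 kg.
Tool frame: the origin (TCP) lies between the finger pads; the fingertips stand 25 mm ahead of it and the grasp point (between the pads) lies 6 mm ahead of it (r.tcp_to_tips is the distance from the TCP to the fingertips, in mm); z points along the fingers, y is the line along which they close (so a half turn about z gives the same grasp; the last joint's range is limited). The gripper opens to 85 mm and grips with 20 to 120 N. Pads are 22 mm wide; open, the fingers measure 114 mm over their backs; the gripper's body (76 mm by 85 mm) begins 54 mm behind the grasp point. The pads swing forward as they close: fully open they stand 13 mm farther back than shut.
Start: joints at [-68.434, 7.471, 85.268, -0, 87.261, -4.893], TCP at [267.356, -537.146, 256.292] pointing down, gripper open.
Joint ranges: [-169.43, 169.43], [-51.17, 129.36], [1.28, 143.12], [-76.62, 256.62], [0, 156.53], [-152.29, 152.29]. Speed limits (degrees/s): [136.94, 136.94, 159.86, 180, 180, 180].

### API

Orientations are given as [roll, pitch, yaw] about the fixed x, y, z axes, in that order (R = Rz(yaw) Ry(pitch) Rx(roll)).
In Python, from bench import r gives the robot as it stands.
- The arm moves only by the tool apply_moves, never from a script. Its arguments are lists of equal length, an entry for each row: "angular": the turn, a rotation vector about the world's x, y, z in units of 8 degrees (1.0 is 8 degrees), a list of three; "travel": the shift along the world's x, y, z in units of 40 mm (1.0 is 40 mm), a list of three; "jaw": the opening, from 0 (shut) to 1 (fully open). A call has 1 to 20 rows; each row shifts and turns the commanded pose from where the row before left it; what a row does not reach is not made up. A row lasts 1/8 s, in which the tool goes at most 62.5 mm and 10.7 degrees, less where a joint would pass 70% of its speed; a pose out of reach is approached as far as the arm can. A call is refused whole if a number of a shift passes 1 or a number of a turn 1, either way. A call with a gripper value outside its range is refused whole. The fingers move at their own pace and stop on an object; "force" is the grip in N (left out, the last holds). Time passes only in rows, so rows that do not move let the fingers close. It gives the time, the measured TCP pose, the force, the opening and the grip force at its end, in the units of the state.
- r.sense(): the state, without advancing time (a new reading comes with each control period).
- r.snapshot(name): name is "scene" or "top" or "wrist"; returns a dict with "color" (400x640x3 uint8, red, green, blue), "fx", "fy", "cx", "cy" (pixels), "R" (3x3) and "t" (3): a world point X has camera coordinates R X + t; the wrist camera has in their place "mount" (4x4, takes a point from camera to tool coordinates, whose origin is the TCP and whose axes are the flange's). Camera axes: x right, y down, z forward; pixel columns grow to the right and rows downward; lengths in mm; the calibration is good to about 2 mm. A picture is of the moment at which its call begins: read the wrist's pose just before it. There is no depth.
- r.hand_in(): hands the job in; it is judged then, once.
The state is a dict: "time": time; "joint_pos": joint angles; "qd": joint speeds; "joint_efforts": joint torques, N m; "tool_pos": TCP position; "tcp_rot": TCP orientation; "ft_force": force on the tool from outside, world axes, zero at the start; "wrist_torque": the same for the moment, N m; "finger_gap": finger opening in mm; "grip_force": force on a finger pad.
Only numpy, scipy, OpenCV 4.12 (cv2) and the standard library are available. Lean on these libraries where they do the work, as an engineer would, in place of code of your own. Each camera call takes 0.05 s, during which the arm holds its last target. There are 200 camera calls.

### The job

Take the loose steel spring clip by its upright tab and push it sideways, mouth first, into the groove between the crank hub and the mushroom head of the hand mill's spindle until it snaps fully home, flat round the neck; then let go. The spindle floats on rubber and gives way as you push, so go by feel: keep pushing until the clip clicks in, but never push the spindle sideways with more than 20 N (it must not be shoved over by more than 20 mm) and ram nothing against the mill. Leave the things round about where they are.

Things in the scene. Friction and masses are not known exactly. Their poses are not given: they have to be found in the camera images.
- clip: the loose spring clip: a flat U of steel 6 mm thick, 27 mm wide, lying flat, with a grey ribbed grip tab standing up from its back; about 75 g. Origin: underside, at the centre of the eye (where the neck's axis comes when seated). x points out of the open mouth, z up (the tab's way)
- clip_eye (a point): the clip's origin: centre of its eye, on its underside. The eye, between bridge and jaws, is 13 mm wide
- clip_mouth (a point): middle of the clip's mouth, 6 mm in front of the eye, on the underside: 8 mm wide here between the rounded noses of the two sprung jaws; in front of them the jaws flare and end 13 mm from the eye
- clip_tab (a point): centre of the top of the grip tab, 27 mm behind the eye and 40 mm above the underside. The tab is 24 mm long along x (x = -39 to -15 mm), 11 mm thick along y (12 mm over its ribs)
- jaw_l (a joint): opening of the clip's +y jaw, rad: 0 closed at rest (sprung shut), about 0.14 when it rides over the neck
- jaw_r (a joint): opening of the clip's -y jaw, rad: the same
- grinder: the hand mill's housing, fixed on the worktop: round, white, 120 mm across the foot, 50 mm high (its rubber boot 60 mm). Origin: centre of its underside; x points the way the crank points, z up
- groove (a point): on the spindle's axis, at the bottom of the groove, level with the flat top of the crank hub (56 mm across, top 80 mm above the worktop). The groove is the bare neck, 12 mm across and 8.5 mm high, between hub and head. The clip goes in here from any direction round the axis, resting on the hub. Its jaws first touch the neck when the eye is about 12 mm from the axis
- spindle_head (a point): top of the mushroom head, 23 mm across, 88.5 to 98 mm above the worktop. Head, neck, hub and crank float together on rubber: pushed sideways they give about 1 mm per newton and come back; they neither turn nor give downwards. Snapping the clip on takes 13 to 18 N; by then the neck has retreated, so the clip must be pushed on past the groove's rest position. At the click the force drops sharply
- crank_knob (a point): top of the wooden knob on the crank's end, 95 mm from the spindle's axis along the housing's x, 114 mm above the worktop. The crank arm (18 mm wide, top at 77.5 mm) lies below the hub's top; keep the gripper off the knob by coming from another side
- spice_jar: bystander: spice jar with a yellow-brown cap, 44 mm across, 100 mm high; origin at the centre of its underside
- sauce_tin: bystander: food tin, 75 mm across, 58 mm high; origin at the centre of its underside
- lid: bystander: black jar lid lying flat, 54 mm across, 17 mm high; origin at the centre of its underside
- teaspoon: bystander: steel teaspoon 130 mm long lying on the worktop; origin at its middle, on the underside
- lemon: bystander: yellow lemon, 72 mm long, 57 mm thick; origin at its underside as it lies
- mug: bystander: dotted mug with a handle, 87 mm across, 97 mm high, at the back; origin at the centre of its underside
Things that resemble listed ones, but are neither listed nor needed, are in the scene too. Of the things that look like the clip, the larger one is meant.

How it is judged (in metres and radians):
On the way, in this order (a step that is already met when the one before it is completed fails the run):
1. the clip is lifted clear of the worktop (height (world z) of clip_eye above 0.03 m), for 0.1 s.
2. the clip has snapped round the neck in the groove (horizontal distance between clip_eye and groove below 0.0025 m and z of clip_eye in the frame of groove between -0.002 and 0.004 m and value of joint each of jaw_l, jaw_r below 0.06 rad), for 0.2 s.
At the end, for the whole second after the job is handed in: the clip sits flat (within 0.15 rad) round the spindle's neck in the groove, its eye within 2.5 mm of the axis, its underside not more than 4 mm above the crank hub, both jaws sprung shut again behind the neck (under 0.06 rad), at rest and released (all of step 2 and angle between clip's own z axis and vertical below 0.15 rad and linear speed of clip below 0.02 m/s); the robot touches nothing.
It fails at once if the spindle is shoved sideways by more than 20 mm (pushed with more than 20 N) (distance of groove from where it was at the start of the episode above 0.02 m).
It fails at once if the clip is rammed against the mill (contact forces of all its touching faces together over 60 N) (contact force between clip and grinder above 60 N).
It fails at once if the gripper or arm hits the mill with more than 20 N (contact force between any of the fingers, the arm and grinder above 20 N).
It fails at once if a bystander is moved more than 20 mm (distance of any of spice_jar, sauce_tin, lid, teaspoon, lemon, mug from where it was at the start of the episode above 0.02 m).
It also fails if it takes over 61 s, if anything falls off the work surface, if the arm or the gripper's body presses on something with over 40 N, if the wrist force passes 120 N, or if a joint passes its speed limit or range.

## Working session

There is one attempt and no reset: what is moved stays moved. The work goes in short steps, Python scripts to look and compute and a tool call to move; the robot and the scene stay as the last step left them, time stands still between calls to the robot, and variables do not carry over. Pictures are saved under pics/ and viewed, at most 10 in all, crops included, and the job is handed in when it is done.

Besides the shell and the picture viewer there is one more tool, called as name(argument=value, ...), one argument or row to a line, values as JSON. apply_moves: Moves the arm, as the interface text tells. Its arguments: {"type":"object","properties":{"angular":{"type":"array"},"travel":{"type":"array"},"jaw":{"type":"array"},"force":{"type":"number"}},"required":["angular","travel","jaw"]}

```bash
mkdir -p pics; cat > h.py <<'E'
import numpy as np, cv2
from bench import r
def snap(n,f):
    s=r.snapshot(n); cv2.imwrite('pics/'+f,s['color'][:,:,::-1]); np.savez('pics/'+n+'.npz',**{k:v for k,v in s.items()}); return s
def ray(s,u,v,z,):
    R=np.array(s['R']);t=np.array(s['t']).ravel()
    d=R.T@np.array([(u-s['cx'])/s['fx'],(v-s['cy'])/s['fy'],1]); c=-R.T@t
    return c+d*(z-c[2])/d[2]
def proj(s,X):
    p=np.array(s['R'])@np.array(X)+np.array(s['t']).ravel()
    return s['fx']*p[0]/p[2]+s['cx'],s['fy']*p[1]/p[2]+s['cy']
E
python3 - <<'E'
from h import *
s=snap('top','top1.png');snap('scene','scene1.png')
print(r.sense())
R=np.array(s['R']);print(R,-R.T@np.array(s['t']).ravel(),s['fx'])
E
```

```text
{'time': 0.1, 'joint_pos': array([-6.84340762e+01,  7.51037885e+00,  8.53235901e+01,  6.36831385e-04,
        8.72610669e+01, -4.89269787e+00]), 'qd': array([-0.0447949 , -0.01146723, -0.13264523, -0.04264053,  0.08174104,
       -0.07932268]), 'joint_efforts': array([ 1.76988928e-03, -5.70952713e+01, -5.01941943e+01, -5.75694253e-05,
        8.11456761e-03, -7.90815102e-05]), 'tool_pos': array([ 267.19084677, -536.71855262,  255.34820949]), 'tcp_rot': array([-1.79905365e+02, -8.73932722e-03,  2.64585835e+01]), 'ft_force': array([-0.1358433 , -0.1382122 ,  0.09436938]), 'wrist_torque': array([ 0.04470955, -0.02624104,  0.02066675]), 'grip_force': 0.0, 'finger_gap': 85.04888160844463}
[[-0.02795001 -0.99939529  0.02068474]
 [-0.99147977  0.02508306 -0.12782298]
 [ 0.12722684 -0.02408116 -0.99158128]] [ 411.38048857  -21.70140273 1089.11602628] 378.15048081681624
```

View pics/top1.png

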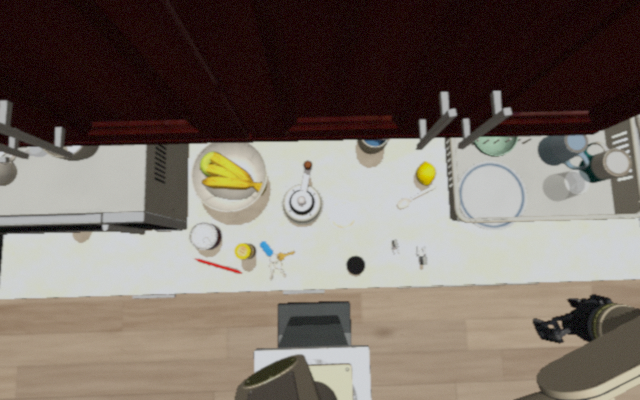

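View pics/scene1.png

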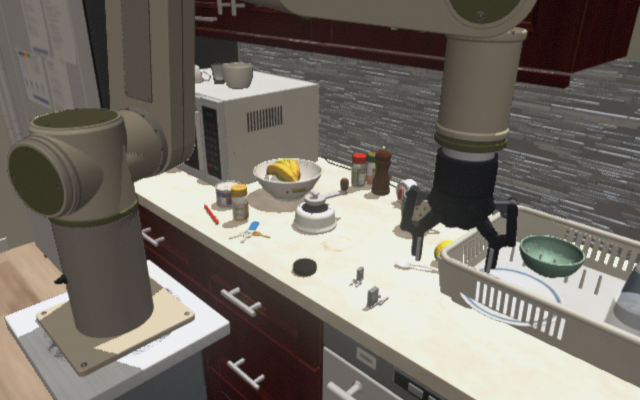

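Two candidates resemble the clip: top (395,246) and top (422,257), which are scene (360,275) and scene (374,297). The second looks larger in both views, so I'll confirm it in a crop.

```bash
python3 - <<'E'
from h import *
t=cv2.imread('pics/top1.png');s=cv2.imread('pics/scene1.png')
a=cv2.resize(t[225:285,375:450],None,fx=5.3,fy=5.3,interpolation=2)
b=cv2.resize(s[255:315,335:410],None,fx=5.3,fy=5.3,interpolation=2)
c=cv2.resize(t[150:225,265:340],None,fx=3.7,fy=3.7,interpolation=2)
c=cv2.copyMakeBorder(c,0,0,0,a.shape[1]*2-c.shape[1],cv2.BORDER_CONSTANT)
cv2.imwrite('pics/c.png',np.vstack([np.hstack([a,b]),c]))
S=np.load('pics/top.npz')
for n,u,v,z in [('clipS',395,246,20),('clipL',422,257,20),('head',302,201,98),('foot',302,203,25),('knob',308,165,114)]: print(n,ray(S,u,v,z))
E
```

```text
clipS [ 422.81798139 -244.67733595   20.        ]
clipL [ 389.96492929 -319.36665612   20.        ]
head [546.85130187  12.08521094  98.        ]
foot [551.10855292  14.69125634  25.        ]
knob [639.89788384  -6.20094425 114.        ]
```

View pics/c.png

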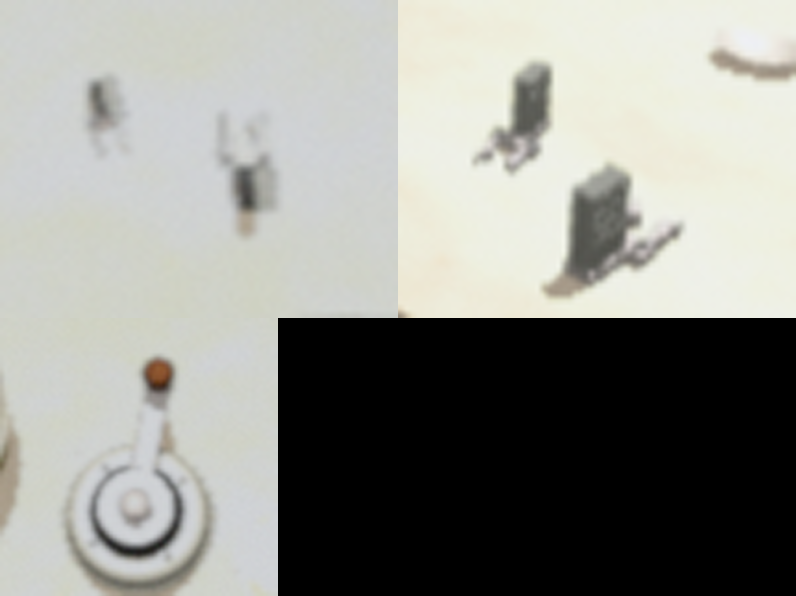

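The lower-right clip at top (422,257) is clearly the larger one in both views. Its tab is at about (423,261) and its mouth points up the image, roughly world +x. The crank also points about +x, so I can push along the clip's own mouth direction from the robot's side. Next I'll move above the clip for a wrist view.

apply_moves(
  angular=[
    [0,0,-0.7],
    [0,0,-0.7],
    [0,0,-0.7],
    [0,0,-0.7],
    [0,0,-0.5],
    [0,0,0],
    [0,0,0],
    [0,0,0],
  ],
  travel=[
    [0.4,0.9,-0.2],
    [0.4,0.9,-0.2],
    [0.4,0.9,-0.2],
    [0.4,0.9,-0.2],
    [0.4,0.9,-0.2],
    [0.4,0.9,-0.2],
    [0,0,0],
    [0,0,0],
  ],
  jaw=[1,1,1,1,1,1,1,1],
)

```text
time: 1.1
tool_pos: [363.3, -321.4, 208.3]
tcp_rot: [180.0, 0.0, 0.1]
ft_force: [0.3, -0.4, 0.0]
finger_gap: 85.7
grip_force: 0.0
```

```bash
cat >> h.py <<'E'
from scipy.spatial.transform import Rotation as Ro
def wsnap(f):
    q=r.sense(); s=snap('wrist',f); T=np.eye(4); T[:3,:3]=Ro.from_euler('xyz',q['tcp_rot'],degrees=True).as_matrix(); T[:3,3]=q['tool_pos']
    C=T@np.array(s['mount']); s['R']=C[:3,:3].T; s['t']=-C[:3,:3].T@C[:3,3]; np.savez('pics/wrist.npz',**s); return s,q
E
python3 - <<'E'
from h import *
s,q=wsnap('w1.png');print(q['tool_pos'],q['tcp_rot'],s['R'],s['mount'],s['fx'])
print(proj(s,[390,-320,0]))
E
```

```text
[ 363.27502918 -321.36615517  208.291732  ] [1.79984077e+02 1.31109045e-02 9.62656649e-02] [[ 1.96469269e-03 -9.99998045e-01 -2.23362409e-04]
 [-9.49654440e-01 -1.93576087e-03  3.13293308e-01]
 [-3.13293128e-01 -4.03407970e-04 -9.49656387e-01]] [[ 2.84592290e-04 -9.49728018e-01 -3.13076047e-01  8.08348326e+01]
 [ 9.99999834e-01  4.27201351e-04 -3.86911904e-04  7.27336341e-01]
 [ 5.01207586e-04 -3.13075885e-01  9.49727982e-01 -1.18459579e+02]
 [ 0.00000000e+00  0.00000000e+00  0.00000000e+00  1.00000000e+00]] 353.09078113889996
(np.float64(317.4018216388938), np.float64(145.69565564990586))
```

View pics/w1.png

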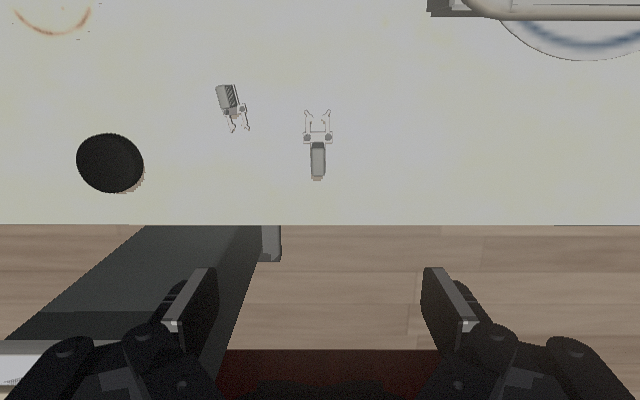

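The wrist view shows the clip with its rivets at about (307,137) and (328,137), jaw tips at about (306,112) and (330,112), and the tab spanning (311–326, 142–180).

```bash
python3 - <<'E'
from h import *
s=dict(np.load('pics/wrist.npz'))
for n,u,v,z in [('tabfront base',318,142,6),('tab back top L',311,179,40),('tab back top R',325,179,40),('rivL',307,137,6),('rivR',328,137,6),('tipL',305,111,6),('tipR',331,111,6)]: print(n,ray(s,u,v,z))
t=np.load('pics/top.npz'); 
im=s['color']; c=cv2.resize(im[100:190,280:360],None,fx=6,fy=6,interpolation=2); 
tt=cv2.imread('pics/top1.png')[170:235,270:335]
cc=cv2.resize(tt,(540,540),interpolation=2)[:, :300]
cv2.imwrite('pics/c2.png',np.hstack([c[:,:,::-1],cc]))
E
```

```text
tabfront base [ 394.35172894 -320.57747105    6.        ]
tab back top L [ 368.65942757 -314.8724863    40.        ]
tab back top R [ 368.68317109 -326.6064759    40.        ]
rivL [ 398.83818358 -310.64377851    6.        ]
rivR [ 398.8760298  -329.60264044    6.        ]
tipL [ 421.64170054 -309.08705758    6.        ]
tipR [ 421.68714299 -332.03378769    6.        ]
```

View pics/c2.png

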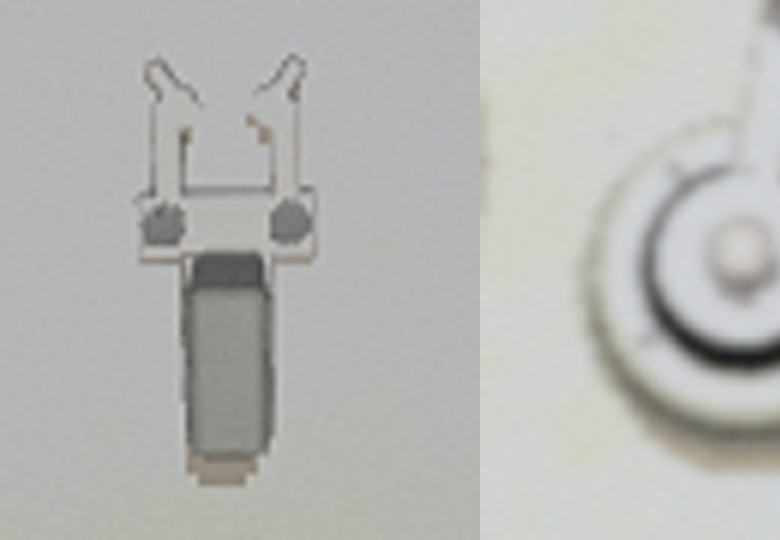

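Three features agree on the eye being at (409.4, −320.6) with yaw about 0.8°, so the tab centre is at about (382, −320.6). I'll descend to TCP z≈34 and grip slightly behind the tab's centre.

apply_moves(
  angular=[
    [0,0,0],
    [0,0,0],
    [0,0,0],
    [0,0,0],
    [0,0,0],
    [0,0,0],
    [0,0,0],
  ],
  travel=[
    [0.22,0.02,-0.5],
    [0.22,0,-1],
    [0,0,-1],
    [0,0,-1],
    [0,0,-0.6],
    [0,0,-0.25],
    [0,0,0],
  ],
  jaw=[0.5,0.5,0.5,0.5,0.5,0.5,0.5],
  force=60,
)

```text
time: 2.02
tool_pos: [380.6, -320.8, 34.2]
tcp_rot: [-180.0, 0.0, 0.0]
ft_force: [-0.5, 0.6, 0.3]
finger_gap: 42.6
grip_force: 0.0
```

apply_moves(
  angular=[
    [0,0,0],
    [0,0,0],
    [0,0,0],
    [0,0,0],
    [0,0,0],
    [0,0,0],
    [0,0,0],
    [0,0,0],
    [0,0,0],
    [0,0,0],
  ],
  travel=[
    [0,0,0],
    [0,0,0],
    [0,0,0],
    [0,0,0],
    [0,0,0],
    [0,0,0.3],
    [0,0,0.7],
    [0,0,1],
    [0,0,0.5],
    [0,0,0],
  ],
  jaw=[0,0,0,0,0,0,0,0,0,0],
  force=60,
)

```text
time: 3.28
tool_pos: [382.1, -321.4, 136.9]
tcp_rot: [179.8, -0.2, 0.1]
ft_force: [0.2, 0.4, -1.4]
finger_gap: 10.2
grip_force: 58.4
```

apply_moves(
  angular=[
    [0,0,0],
    [0,0,0],
    [0,0,0],
    [0,0,0],
    [0,0,0],
    [0,0,0],
    [0,0,0],
    [0,0,0],
    [0,0,0],
    [0,0,0],
    [0,0,0],
    [0,0,0],
    [0,0,0],
  ],
  travel=[
    [0.1,0.4,0.3],
    [0.1,0.8,0.3],
    [0.1,0.9,0.3],
    [0.15,0.9,0.3],
    [0.15,0.9,0.3],
    [0.15,0.9,0],
    [0.15,0.9,0],
    [0.15,0.9,0],
    [0.15,0.9,0],
    [0.15,0.6,0],
    [0,0.22,0],
    [0,0,0],
    [0,0,0],
  ],
  jaw=[0,0,0,0,0,0,0,0,0,0,0,0,0],
)

```text
time: 4.9
tool_pos: [434.6, 11.9, 194.1]
tcp_rot: [180.0, 0.0, 0.0]
ft_force: [-0.0, -0.1, -0.9]
finger_gap: 9.7
grip_force: 58.6
```

```bash
python3 - <<'E'
from h import *
s,q=wsnap('w2.png');print(q['tool_pos'],q['tcp_rot'])
print(proj(s,[547,12,98]))
E
```

```text
[434.63122874  11.88912807 194.07597213] [1.79986022e+02 3.01872799e-02 2.68047688e-02]
(np.float64(318.25380430872883), np.float64(23.69046404729997))
```

View pics/w2.png

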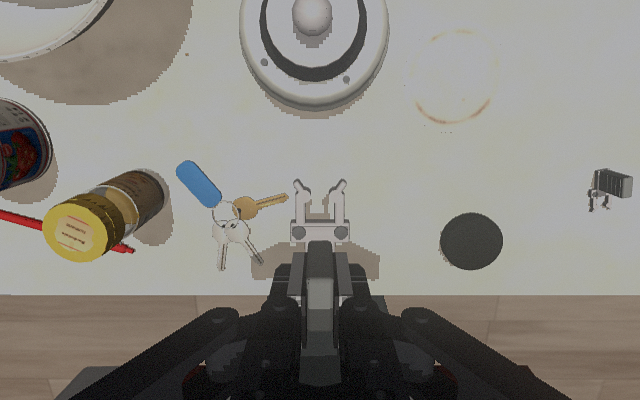

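The mill head is at about (312,15), and the held clip is straight with its jaw tips at about (299,182) and (341,182). I'll compute the offsets.

```bash
python3 - <<'E'
from h import *
s=dict(np.load('pics/wrist.npz'))
im=s['color'];hsv=cv2.cvtColor(im,cv2.COLOR_RGB2HSV)
g=im.astype(int)
# head silhouette rows
for v in (8,12,16,20,26): print(v,g[v,286:342:2].sum(1)//3)
for n,u,v,z in [('head',312,15,94),('bootL',259,15,60),('bootR',371,15,60),('tipL',298,181,166),('tipR',342,181,166),('rivL',299,233,166),('rivR',341,233,166)]: print(n,ray(s,u,v,z))
E
```

```text
8 [173 170 175 116 135 151 159 161 165 168 171 172 174 172 172 173 170 169
 164 161 111 136 124 176 172 171 171 171]
12 [172 171 174 108 128 143 152 160 165 170 171 170 174 172 171 171 169 165
 159 153 149 137 121 177 172 172 172 171]
16 [172 172 174 125 126 140 151 158 160 164 168 171 172 172 172 169 168 164
 157 153 146 136 119 161 174 173 172 173]
20 [173 171 174 136 112 125 140 151 155 158 162 162 165 164 164 161 157 154
 151 143 133 120 108 170 173 172 171 172]
26 [173 173 171 177 121 118 109 124 130 138 141 145 145 147 147 148 143 137
 103 123 114 101 123 172 174 173 172 172]
head [551.94440705  15.48521055  94.        ]
bootL [557.58686145  50.15654596  60.        ]
bootR [557.63785741 -21.70887086  60.        ]
tipL [476.03427247  20.46769124 166.        ]
tipR [476.04978375   1.59033556 166.        ]
rivL [451.80679949  20.46181944 166.        ]
rivR [451.82315232   1.5388615  166.        ]
```

apply_moves(
  angular=[
    [0,0,0],
    [0,0,0],
    [0,0,0],
    [0,0,0],
    [0,0,0],
  ],
  travel=[
    [0.4,0.1,-0.5],
    [0.5,0,-0.6],
    [0.3,0,-0.4],
    [0,0,-0.2],
    [0,0,0],
  ],
  jaw=[0,0,0,0,0],
)

```text
time: 5.58
tool_pos: [482.1, 16.0, 125.7]
tcp_rot: [-180.0, 0.1, 0.0]
ft_force: [1.1, -1.3, -1.2]
finger_gap: 10.0
grip_force: 58.6
```

```bash
python3 - <<'E'
from h import *
s,q=wsnap('w3.png');print(q['tool_pos'],q['tcp_rot'],q['ft_force'])
print(proj(s,[550,15.5,98]))
E
```

```text
[482.08455856  16.02283531 125.73267162] [-1.79996525e+02  1.00709336e-01  1.37478535e-02] [ 1.10067376 -1.33867904 -1.1880303 ]
(np.float64(319.2275629530729), np.float64(117.79683042463029))
```

View pics/w3.png

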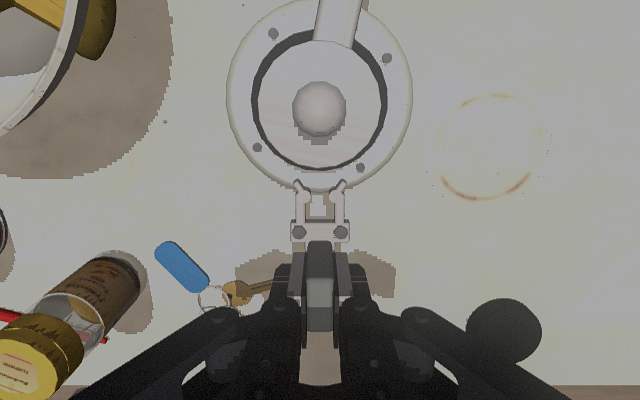

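The head centre at u≈319 and the clip centre at u≈320 are aligned within about 0.5 mm. I'll lower to groove height (underside about 81 mm) and creep forward.

apply_moves(
  angular=[
    [0,0,0],
    [0,0,0],
    [0,0,0],
    [0,0,0],
    [0,0,0],
    [0,0,0],
    [0,0,0],
    [0,0,0],
  ],
  travel=[
    [0,0.01,-0.15],
    [0,0,-0.1],
    [0,0,0],
    [0.15,0,0],
    [0.15,0,0],
    [0.15,0,0],
    [0,0,0],
    [0,0,0],
  ],
  jaw=[0,0,0,0,0,0,0,0],
)

```text
time: 6.62
tool_pos: [500.9, 16.9, 116.2]
tcp_rot: [-180.0, 0.0, 0.1]
ft_force: [0.3, 0.4, -0.9]
finger_gap: 9.9
grip_force: 58.6
```

```bash
python3 - <<'E'
from h import *
s=dict(np.load('pics/wrist.npz'))
for n,u,v,z in [('head',319,108,93),('hub',320,102,80),('boot',319.5,98,60),('tips',320.5,182,97.5)]: print(n,ray(s,u,v,z))
q=r.sense();print(q['tool_pos'],q['tcp_rot'],q['ft_force'])
E
```

```text
head [553.52094056  15.60196146  93.        ]
hub [555.29948704  15.17938066  80.        ]
boot [556.27676868  15.41588201  60.        ]
tips [522.98652286  14.94660195  97.5       ]
[500.8510402   16.89107637 116.15075649] [-1.79995795e+02  2.52699612e-02  6.12756052e-02] [ 0.30176868  0.40090735 -0.8688899 ]
```

apply_moves(
  angular=[
    [0,0,0],
    [0,0,0],
    [0,0,0],
    [0,0,0],
    [0,0,0],
    [0,0,0],
  ],
  travel=[
    [0,0,-0.02],
    [0.08,0,0],
    [0.08,0,0],
    [0.08,0,0],
    [0,0,0],
    [0,0,0],
  ],
  jaw=[0,0,0,0,0,0],
)

```text
time: 7.38
tool_pos: [510.8, 16.8, 115.7]
tcp_rot: [180.0, -0.0, 0.1]
ft_force: [-0.4, -0.1, 4.8]
finger_gap: 9.9
grip_force: 59.1
```

apply_moves(
  angular=[
    [0,0,0],
    [0,0,0],
    [0,0,0],
    [0,0,0],
    [0,0,0],
    [0,0,0],
  ],
  travel=[
    [0.03,0,0],
    [0.03,0,0],
    [0.03,0,0],
    [0.03,0,0],
    [0.03,0,0],
    [0,0,0],
  ],
  jaw=[0,0,0,0,0,0],
)

```text
time: 8.12
tool_pos: [516.4, 16.8, 115.8]
tcp_rot: [180.0, 0.0, 0.1]
ft_force: [-2.0, 0.0, 7.1]
finger_gap: 9.9
grip_force: 59.6
```

fz has risen from −0.9 to +7, so the clip is pressing down on the hub. I'll raise it slightly and go on.

apply_moves(
  angular=[
    [0,0,0],
    [0,0,0],
    [0,0,0],
    [0,0,0],
  ],
  travel=[
    [0,0,0.02],
    [0.03,0,0],
    [0.03,0,0],
    [0,0,0],
  ],
  jaw=[0,0,0,0],
)

```text
time: 8.62
tool_pos: [518.6, 16.9, 116.0]
tcp_rot: [-180.0, 0.1, 0.1]
ft_force: [-4.5, 0.3, 3.4]
finger_gap: 9.9
grip_force: 59.0
```

apply_moves(
  angular=[
    [0,0,0],
    [0,0,0],
    [0,0,0],
    [0,0,0],
    [0,0,0],
  ],
  travel=[
    [0.03,0,0],
    [0.03,0,0],
    [0.03,0,0],
    [0,0,0],
    [0,0,0],
  ],
  jaw=[0,0,0,0,0],
)

```text
time: 9.25
tool_pos: [521.8, 16.9, 116.0]
tcp_rot: [-180.0, 0.1, 0.1]
ft_force: [-7.6, -1.1, 5.0]
finger_gap: 10.2
grip_force: 59.3
```

apply_moves(
  angular=[
    [0,0,0],
    [0,0,0],
    [0,0,0],
    [0,0,0],
    [0,0,0],
  ],
  travel=[
    [0.03,0,0.01],
    [0.03,0,0],
    [0.03,0,0],
    [0,0,0],
    [0,0,0],
  ],
  jaw=[0,0,0,0,0],
)

```text
time: 9.88
tool_pos: [524.7, 16.9, 116.1]
tcp_rot: [-180.0, 0.2, 0.1]
ft_force: [-9.7, -0.8, 5.6]
finger_gap: 10.1
grip_force: 59.4
```

apply_moves(
  angular=[
    [0,0,0],
    [0,0,0],
    [0,0,0],
    [0,0,0],
  ],
  travel=[
    [0.03,0,0],
    [0.03,0,0],
    [0,0,0],
    [0,0,0],
  ],
  jaw=[0,0,0,0],
)

```text
time: 10.38
tool_pos: [526.9, 16.9, 116.1]
tcp_rot: [-180.0, 0.2, 0.1]
ft_force: [-11.3, -0.0, 8.0]
finger_gap: 10.4
grip_force: 59.7
```

apply_moves(
  angular=[
    [0,0,0],
    [0,0,0],
    [0,0,0],
    [0,0,0],
  ],
  travel=[
    [0.03,0,0.01],
    [0.03,0,0],
    [0,0,0],
    [0,0,0],
  ],
  jaw=[0,0,0,0],
)

```text
time: 10.88
tool_pos: [528.7, 16.9, 116.2]
tcp_rot: [-180.0, 0.3, 0.1]
ft_force: [-13.7, -0.6, 8.0]
finger_gap: 10.1
grip_force: 59.7
```

apply_moves(
  angular=[
    [0,0,0],
    [0,0,0],
    [0,0,0],
    [0,0,0],
  ],
  travel=[
    [0.025,0,0],
    [0.025,0,0],
    [0,0,0],
    [0,0,0],
  ],
  jaw=[0,0,0,0],
)

```text
time: 11.38
tool_pos: [530.5, 16.9, 116.2]
tcp_rot: [-180.0, 0.3, 0.1]
ft_force: [-14.3, 0.3, 9.3]
finger_gap: 9.9
grip_force: 59.8
```

apply_moves(
  angular=[
    [0,0,0],
    [0,0,0],
    [0,0,0],
    [0,0,0],
  ],
  travel=[
    [0.025,0,0],
    [0.025,0,0],
    [0,0,0],
    [0,0,0],
  ],
  jaw=[0,0,0,0],
)

```text
time: 11.88
tool_pos: [532.3, 16.9, 116.2]
tcp_rot: [-180.0, 0.4, 0.1]
ft_force: [-15.9, -0.7, 11.1]
finger_gap: 10.1
grip_force: 60.0
```

apply_moves(
  angular=[
    [0,0,0],
    [0,0,0],
    [0,0,0],
  ],
  travel=[
    [0,0,0.02],
    [0.025,0,0],
    [0,0,0],
  ],
  jaw=[0,0,0],
)

```text
time: 12.25
tool_pos: [532.7, 17.0, 116.3]
tcp_rot: [-180.0, 0.5, 0.1]
ft_force: [-16.3, -0.1, 7.6]
finger_gap: 10.4
grip_force: 59.6
```

apply_moves(
  angular=[
    [0,0,0],
    [0,0,0],
    [0,0,0],
  ],
  travel=[
    [0.025,0,0],
    [0,0,0],
    [0,0,0],
  ],
  jaw=[0,0,0],
)

```text
time: 12.62
tool_pos: [533.6, 17.0, 116.3]
tcp_rot: [-180.0, 0.5, 0.1]
ft_force: [-17.6, -0.9, 8.6]
finger_gap: 10.2
grip_force: 59.7
```

Force is near the limit, so I'll look before pushing further.

```bash
python3 - <<'E'
from h import *
s,q=wsnap('w4.png');print(q['tool_pos'],q['tcp_rot'],q['ft_force'],q['wrist_torque'])
cv2.imwrite('pics/w4c.png',cv2.resize(s['color'][90:270,230:410,::-1],None,fx=3.3,fy=3.3,interpolation=2))
E
```

```text
[533.57334066  16.97591996 116.33800073] [-1.79989531e+02  4.68128564e-01  6.80064128e-02] [-17.55879799  -0.89864219   8.64530101] [-0.09187034  2.97306569  0.02970722]
```

View pics/w4c.png

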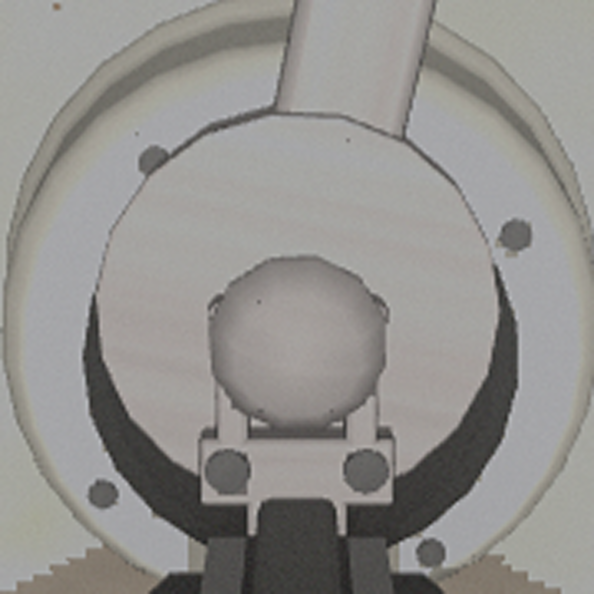

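The jaws straddle the neck symmetrically: rivet midpoint u≈297 and head centre u≈298 in the crop. The eye is about 7 mm short, so the noses are near the tight point.

```bash
python3 - <<'E'
from h import *
s=dict(np.load('pics/wrist.npz'))
for n,u,v,z in [('head',298.5,342,93),('riv',297,470,86.5),('tips',297,300,86.5)]: print(n,ray(s,230+u/3.3,90+v/3.3,z))
E
```

```text
head [570.67571166  15.96149749  93.        ]
riv [550.09504588  16.10869716  86.5       ]
tips [574.39990427  16.15513971  86.5       ]
```

apply_moves(
  angular=[
    [0,0,0],
    [0,0,0],
  ],
  travel=[
    [0.02,0,0],
    [0,0,0],
  ],
  jaw=[0,0],
)

```text
time: 12.92
tool_pos: [534.3, 17.0, 116.4]
tcp_rot: [-180.0, 0.5, 0.1]
ft_force: [-17.9, -0.4, 9.5]
finger_gap: 9.9
grip_force: 59.8
```

About 9 N is being pressed onto the hub, and that friction shoves the spindle without helping the snap. I'll unload it by pitching the nose up slightly and raising a little.

apply_moves(
  angular=[
    [0,-0.1,0],
    [0,0,0],
    [0,0,0],
  ],
  travel=[
    [0,0,0.02],
    [0,0,0],
    [0,0,0],
  ],
  jaw=[0,0,0],
)

```text
time: 13.3
tool_pos: [535.4, 17.0, 116.9]
tcp_rot: [-180.0, -0.5, 0.1]
ft_force: [-10.1, -1.0, 0.1]
finger_gap: 10.1
grip_force: 58.7
```

The force dropped to 10 N while the tool moved forward. A seated eye at about 563.7 is 10 mm past rest, which matches a snapped clip. I'll ease back to zero force and check.

apply_moves(
  angular=[
    [0,0,0],
    [0,0,0],
    [0,0,0],
    [0,0,0],
    [0,0,0],
    [0,0,0],
  ],
  travel=[
    [-0.07,0,0],
    [-0.07,0,0],
    [-0.07,0,0],
    [-0.06,0,0],
    [0,0,0],
    [0,0,0],
  ],
  jaw=[0,0,0,0,0,0],
)

```text
time: 14.05
tool_pos: [526.7, 16.9, 118.2]
tcp_rot: [-180.0, -0.8, 0.1]
ft_force: [-1.2, -0.0, -8.1]
finger_gap: 10.3
grip_force: 58.3
```

```bash
python3 - <<'E'
from h import *
s,q=wsnap('w5.png');print(q['tool_pos'],q['tcp_rot'],q['ft_force'],q['wrist_torque'])
cv2.imwrite('pics/w5c.png',cv2.resize(s['color'][90:270,230:410,::-1],None,fx=3.3,fy=3.3,interpolation=2))
E
```

```text
[526.65645933  16.86424355 118.24023641] [-1.79997042e+02 -7.57147648e-01  5.68807074e-02] [-1.23294963 -0.0445473  -8.13742373] [ 0.01396295  0.49488617 -0.02499346]
```

View pics/w5c.png

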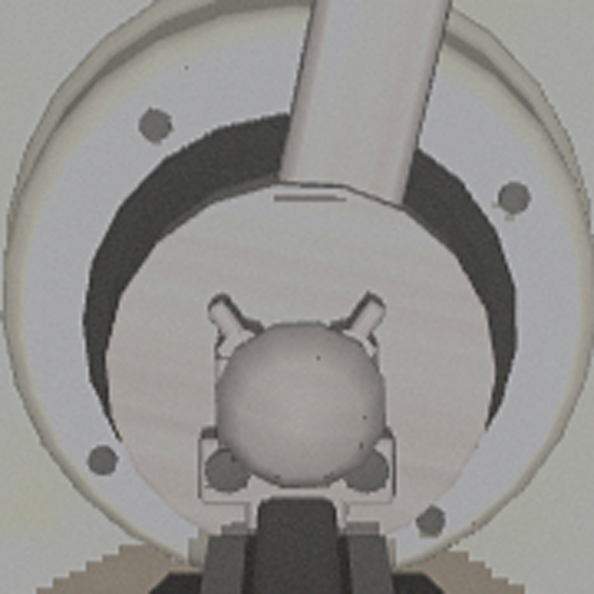

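The clip is round the neck, with both jaws out beyond the head and closed. It is being pulled up against the head (fz −8), so I'll lower it, level it and release.

apply_moves(
  angular=[
    [0,0.1,0],
    [0,0,0],
    [0,0,0],
  ],
  travel=[
    [0,0,-0.04],
    [0,0,0],
    [0,0,0],
  ],
  jaw=[0,0,0],
)

```text
time: 14.48
tool_pos: [527.6, 16.8, 117.7]
tcp_rot: [180.0, -0.1, 0.1]
ft_force: [-1.6, 0.9, -0.4]
finger_gap: 10.1
grip_force: 59.1
```

apply_moves(
  angular=[
    [0,0,0],
    [0,0,0],
    [0,0,0],
    [0,0,0],
    [0,0,0],
    [0,0,0],
    [0,0,0],
    [0,0,0],
    [0,0,0],
    [0,0,0],
    [0,0,0],
    [0,0,0],
    [0,0,0],
  ],
  travel=[
    [0,0,0],
    [0,0,0],
    [0,0,0],
    [0,0,0],
    [0,0,0.2],
    [0,0,0.5],
    [0,0,0.8],
    [0,0,0.8],
    [-0.5,0,0.3],
    [-0.5,0,0],
    [0,0,0],
    [0,0,0],
    [0,0,0],
  ],
  jaw=[0.2,0.35,0.35,0.35,0.35,0.35,0.35,0.35,0.35,0.35,0.35,0.35,0.35],
)

```text
time: 16.1
tool_pos: [487.4, 16.8, 221.0]
tcp_rot: [-180.0, 0.0, 0.1]
ft_force: [-0.4, -1.1, 0.2]
finger_gap: 30.2
grip_force: 0.0
```

```bash
python3 - <<'E'
from h import *
s,q=wsnap('w6.png');print(q['tool_pos'],q['ft_force'],proj(s,[554,16,90]))
u,v=map(int,proj(s,[554,16,90])); v=max(v,80)
cv2.imwrite('pics/w6c.png',cv2.resize(s['color'][v-80:v+90,u-85:u+85,::-1],None,fx=3.3,fy=3.3,interpolation=2))
E
```

```text
[487.38430055  16.83781834 221.02722394] [-0.44631549 -1.08618386  0.23865046] (np.float64(319.96357981608145), np.float64(106.16891051333492))
```

View pics/w6c.png

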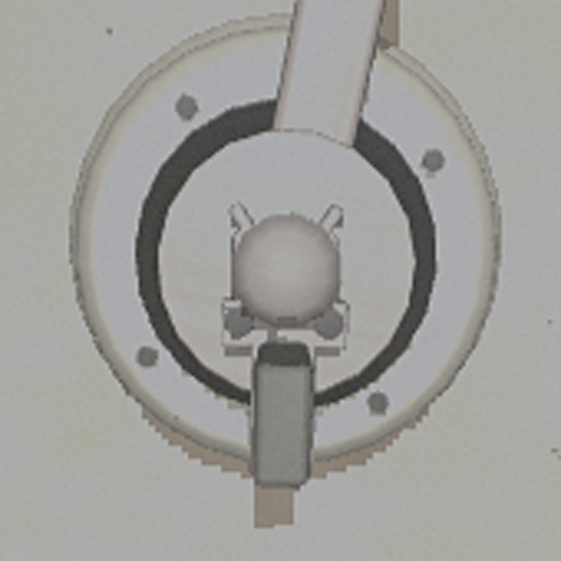

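The clip is seated round the neck with its tab free at crop (285,415), and the spindle is back centred in its boot. I'm handing in.

```bash
python3 -c "
from bench import r
print(r.hand_in())"
```

```text
the job is handed in; nothing more can be done
None
```

The clip is snapped round the spindle neck and released. The highest push I read was about 18 N, the spindle sprang back to centre, and I handed the job in at about 16 s; the hand-in gave no verdict back.

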